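Third hand for the lunch box: pack, lid on, press the seal while it is clipped

ROBOT

A 6-joint arm with a two-finger parallel gripper is mounted at the origin on the work surface; the furniture and walls round the work are solid. World frame = base frame: x ahead of the robot, y to its left, z up, the work surface at z = 0. Lengths are in m, angles in degrees, forces in N, time in s.
With the tool pointing down it reaches from about 0.375 to 0.925 m from the base axis. Payload 5.7 kg.
Tool frame: the origin (TCP) lies midway between the tips of the shut fingers; the grasp point (between the pads) lies 19 mm behind it (grip_depth is the z of the grasp point in the tool frame, in m); z points along the fingers, y is the line along which they close (so a half turn about z gives the same grasp; the last joint's range is limited). The gripper opens to 88 mm and grips with 3 to 60 N. Pads are 20 mm wide; open, the fingers measure 115 mm over their backs; the gripper's body (75 mm by 178 mm) begins 61 mm behind the grasp point.
Start: joints at [-73.917, 20.558, 86.54, -0, 72.909, -6.595], TCP at [0.231, -0.554, 0.189] pointing down, gripper open.
Joint ranges: [-170.27, 170.27], [-57.76, 135], [12.27, 136.19], [-55.21, 235.2], [11.17, 155.16], [-170.74, 170.74]. Speed limits (degrees/s): [136.94, 136.94, 180, 180, 180, 180].

INTERFACE

Orientations are given as a 3x3 rotation matrix whose columns are the frame's x, y, z axes.
In Python, from workcell import get_obs, get_image, camera_params, sign_off, grip_depth gives the robot as it stands. The module is installed in compiled form; this text tells all that it offers.
- The arm moves only by the tool move_arm, never from a script. Its argument "series" is a list of rows, each an object of numbers: "x", "y", "z": the shift along the tool's x, y, z scaled (see below); "roll": the turn about the tool's z scaled (see below). In form: [{"x": .., "y": .., "z": .., "roll": ..}, ...]. A call has 1 to 20 rows; each row shifts and turns the commanded pose from where the row before left it, along the tool's axes as they then stand; what a row does not reach is not made up. The controller multiplies each number of a shift by 0.05 m and each number of a turn by 60 degrees. A row lasts 1/8 s, in which the tool goes at most 62.5 mm and 10.7 degrees, less where a joint would pass 70% of its speed; a pose out of reach is approached as far as the arm can. A call with a number of a shift or a turn outside -1 to 1 is refused whole. A call with a gripper value outside its range is refused whole. "jaw" is the closure, from 0 (fully open) to 1 (shut), set as the call begins (left out, the last holds). The fingers move at their own pace and stop on an object; "newtons" is the grip in N (left out, the last holds). Time passes only in rows, so rows that do not move let the fingers close. It gives the time, the measured TCP pose, the force, the opening and the grip force at its end, in the units of the state.
- get_obs(): the state, without advancing time (a new reading comes with each control period).
- get_image(name): name is "scene" or "top"; returns the picture (480x640x3 uint8, blue, green, red); there is no depth.
- camera_params(name): a dict with "fov_y" (degrees; the focal length in pixels is half the picture's height over the tangent of half this angle, whatever the lens; pixels are square), "cx", "cy" (the principal point, pixels), "xyz" and "attitude" of the camera in the world. Camera axes: x right, y up, looking along -z (the intrinsics and any distortion apply to the point x, -y, -z); pixel columns grow to the right and rows downward; lengths in m; the calibration is good to about 2 mm. A picture is of the moment at which its call begins. camera_params takes no time and is no camera call.
- sign_off(): hands the job in; it is judged then, once.
The state is a dict: "time_s": time; "qpos": joint angles; "joint_vel": joint speeds; "tau": joint torques, N m; "tool_pos": TCP position; "orientation": TCP orientation; "ft_force": force on the tool from outside, world axes, zero at the start; "moment": the same for the moment, N m; "opening": finger opening in m; "grip_force": force on a finger pad.
Only numpy, scipy, OpenCV 4.12 (cv2) and the standard library are available. Lean on these libraries where they do the work, as an engineer would, in place of code of your own. Each camera call takes 0.05 s, during which the arm holds its last target. There are 200 camera calls.

TASK

Pack the mandarin into the empty compartment of the steel lunch box, put the wooden lid on, and press the lid squarely down onto its rubber seal with a steady push of about 10 N (the weight of a full one-litre bottle; never more than 25 N), so that I can snap the two end clips over it. The program finishes while you are still pressing on the lid at that force, for I need at least two seconds with your hand there and it must not let go. Leave the tin in the box, the mug, the lemon and the salt shaker where they are.

Things in the scene. Friction and masses are not known exactly. Their poses are not given: they have to be found in the camera images.
- lunchbox: Open lunch box of plain steel, loose on the worktop, 1.1 kg, left or right of the robot (the lid is on the other side). Origin: centre of its underside, z up; 210 mm long along its y, 150 mm along x; walls and floor 3 mm, wall top at 56 mm. A steel clip hangs open at each short end (y = +-105 mm, up to 24 mm farther out): a person closes these, they need no handling.
- mouth (a point): Centre of the box's mouth at the top of the free seal, 63 mm above the box's underside. The seal is a grey rubber frame on the wall top, 216 (y) x 156 (x) mm outside, 200 x 140 mm inside.
- compartment (a point): Centre of the floor of the larger, empty compartment: 41 mm along the box's +y from its origin, 3 mm above its underside. The compartment measures 122 mm (y) x 144 mm (x); a divider reaching 41 mm above the underside at y = -21 mm parts it from the smaller one on the -y side, which holds a flat tin.
- lid: Loose lid lying right side up on the worktop: light wooden board 218 (y) x 158 (x) x 9 mm, its underside at z = 10 mm, with a steel lip below and a bar grip above, 0.11 to 0.22 kg. Origin: centre of the lip's underside, z up. It fits either way round: on the free seal its origin is 53 mm above the box's underside, over the box's origin, y axes parallel. Lip: see lip.
- lip (a point): Same point as the lid's origin. The lip is a rectangular frame 194 (y) x 134 (x) mm outside, 10 mm deep, lower edge rounded with 5 mm radius; it drops inside the seal with 3 mm play on each side.
- grip (a point): Centre of the lid's wooden grip bar, 45 mm above the lid's origin. Bar 18 mm wide (lid's x), 100 mm long (y), from z = 36 to 54 mm over the lid's origin, on two feet at y = +-34 mm, open below between them; the board's top is at z = 19 mm. Pinch it across its width.
- seal (a joint): How far the rubber seal is squeezed down, m: 0 when free, about 0.0005 under the lid's own weight, then springy, 1 mm for every 3 N (about 0.0033 at 10 N), solid at 0.007 (about 21 N).
- mandarin_center (a point): Centre of the mandarin, an orange ball-like fruit 55 mm across and 48 mm high, 0.05 to 0.09 kg, standing on the worktop between box and lid. Its centre is 24 mm above what it stands on.
- fish_tin: Flat food tin 63 x 105 x 26 mm lying in the small compartment of the lunch box; stays there. Origin: centre of its underside.
- mug: Bystander: pale mug, 88 x 120 x 113 mm, beyond the work. Origin: centre of its underside.
- lemon: Bystander: yellow lemon, 78 x 55 x 56 mm, beyond the work. Origin: centre of its underside.
- salt_shaker: Bystander: salt shaker, 44 mm across, 90 mm high, beyond the work. Origin: centre of its underside.
- mandarin: The mandarin itself; its origin is the centre of its underside at the start and turns with it as it rolls, so use the centre point.

How it is judged:
By the outcome, as a careful person would: the job done as asked, in the order asked, and still so for the second after the job is handed in, while the arm keeps its last pose, push and grip.
It also fails if it takes over 64 s, if anything falls off the work surface, if the arm or the gripper's body presses on something with over 40 N, if the wrist force passes 120 N, or if a joint passes its speed limit or range.

## Working session

There is one attempt and no reset: what is moved stays moved. The work goes in short steps, Python scripts to look and compute and a tool call to move; the robot and the scene stay as the last step left them, time stands still between calls to the robot, and variables do not carry over. Pictures are saved under pics/ and viewed, at most 10 in all, crops included, and the job is handed in when it is done.

Besides the shell and the picture viewer there is one more tool, called after "Emit:" as a command line: name --argument value ..., lists and objects as JSON in quotes. move_arm: Moves the arm, as the interface text tells. Shifts and turns lie within -1 to 1; 1 stands for 0.05 m of shift or 60 degrees of turn. Its arguments: {"type":"object","properties":{"series":{"type":"array","items":{"type":"object","properties":{"x":{"type":"number"},"y":{"type":"number"},"z":{"type":"number"},"roll":{"type":"number"}}}},"jaw":{"type":"number"},"newtons":{"type":"number"}},"required":["series"]}

```bash
mkdir -p pics
python3 - <<'E'
from workcell import *
import cv2
for n in("scene","top"):
    cv2.imwrite(f"pics/{n}0.png",get_image(n)); print(n,camera_params(n))
o=get_obs(); print(o, grip_depth)
E
```

```text
scene {'fov_y': 43.23176671799243, 'cx': 322.8069012558785, 'cy': 238.31440277982387, 'xyz': array([-0.48278719,  0.78237909,  0.80364581]), 'attitude': array([[-0.61808229,  0.39913291, -0.67724973],
       [-0.78575891, -0.28780759,  0.54749404],
       [ 0.02360528,  0.87055138,  0.49151101]])}
top {'fov_y': 52.431926529048, 'cx': 316.67993917984467, 'cy': 240.5254241268558, 'xyz': array([ 0.43018688, -0.04536458,  1.17622486]), 'attitude': array([[-0.00520531,  0.9944288 , -0.10528188],
       [-0.99996592, -0.00450156,  0.00692098],
       [ 0.00640849,  0.10531431,  0.99441834]])}
{'time_s': 0.1, 'qpos': array([-7.39147107e+01,  2.05929383e+01,  8.65926038e+01, -9.12209541e-04,
        7.29091747e+01, -6.59632248e+00]), 'joint_vel': array([-0.01385902, -0.12402917, -0.16748479, -0.03168888,  0.02038699,
       -0.01687753]), 'tau': array([-1.32027984e-03, -5.16360748e+01, -2.71405274e+01,  6.75908918e-02,
        2.77207210e-02, -2.38269888e-05]), 'tool_pos': array([ 0.23114735, -0.55294851,  0.18870396]), 'orientation': array([[ 9.22660125e-01,  3.85613888e-01, -4.72648907e-04],
       [ 3.85614138e-01, -9.22658781e-01,  1.58418484e-03],
       [ 1.74790010e-04, -1.64392428e-03, -9.99998633e-01]]), 'ft_force': array([ 0.24970474, -0.67883243, -0.99666958]), 'moment': array([-0.01243022, -0.04080176, -0.02568671]), 'grip_force': 0.0, 'opening': 0.08759105924962929} -0.0187
```

View pics/scene0.png

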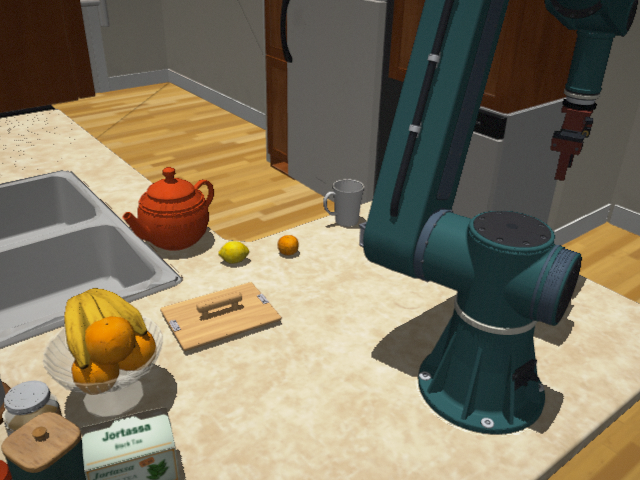

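View pics/top0.png

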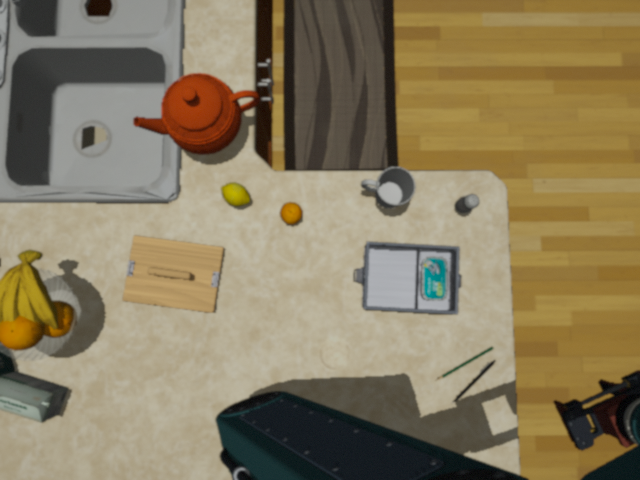

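```bash
cat > h.py <<'E'
import numpy as np, cv2
from workcell import *
def K(n):
    p=camera_params(n); f=240/np.tan(np.radians(p['fov_y']/2)); return p,f
def proj(n,P):
    p,f=K(n); c=(np.atleast_2d(P)-p['xyz'])@p['attitude']
    return np.c_[p['cx']+f*c[:,0]/-c[:,2], p['cy']-f*c[:,1]/-c[:,2]]
def ray(n,uv):
    p,f=K(n); uv=np.atleast_2d(uv).astype(float)
    d=np.c_[(uv[:,0]-p['cx'])/f,-(uv[:,1]-p['cy'])/f,-np.ones(len(uv))]@p['attitude'].T
    return p['xyz'],d
def onz(n,uv,z):
    o,d=ray(n,uv); return o+d*((z-o[2])/d[:,2])[:,None]
def tri(a,b):
    "a: top px, b: scene px -> points, gaps"
    (o1,d1),(o2,d2)=ray("top",a),ray("scene",b); out=[]
    for u,v in zip(d1,d2):
        s=np.linalg.lstsq(np.c_[u,-v],o2-o1,rcond=None)[0]; p,q=o1+s[0]*u,o2+s[1]*v
        out.append(np.r_[(p+q)/2,np.linalg.norm(p-q)])
    return np.array(out)
def crop(src,dst,x,y,w,h,k):
    im=cv2.imread(src) if isinstance(src,str) else src
    cv2.imwrite(dst,cv2.resize(im[y:y+h,x:x+w],None,fx=k,fy=k,interpolation=cv2.INTER_CUBIC))
E
python3 - <<'E'
from h import *
crop("pics/top0.png","pics/c1.png",115,180,200,150,4)
crop("pics/top0.png","pics/c2.png",340,170,160,150,4)
crop("pics/scene0.png","pics/c3.png",150,225,160,130,4.6)
print(onz("top",[[291,213],[174,273],[412,278],[364,243],[459,246],[457,313],[362,309]],0.05))
print(proj("scene",[.5,-.25,.06]))
E
```

```text
[[ 0.61437604  0.00647052  0.05      ]
 [ 0.47570333  0.27579044  0.05      ]
 [ 0.46146297 -0.2727282   0.05      ]
 [ 0.54314308 -0.16313848  0.05      ]
 [ 0.53512464 -0.38406959  0.05      ]
 [ 0.38094369 -0.37392273  0.05      ]
 [ 0.39120801 -0.15620787  0.05      ]]
[[393.4566756  222.37589296]]
```

View pics/c1.png

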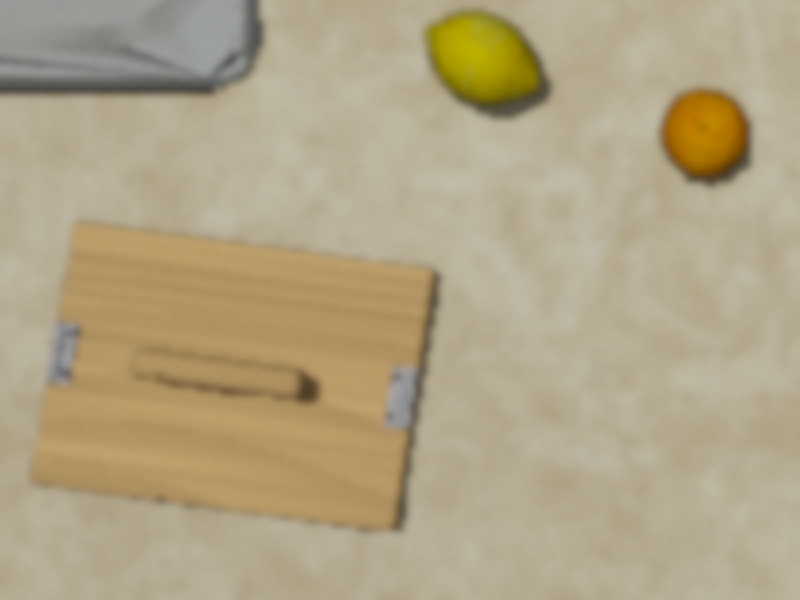

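View pics/c2.png

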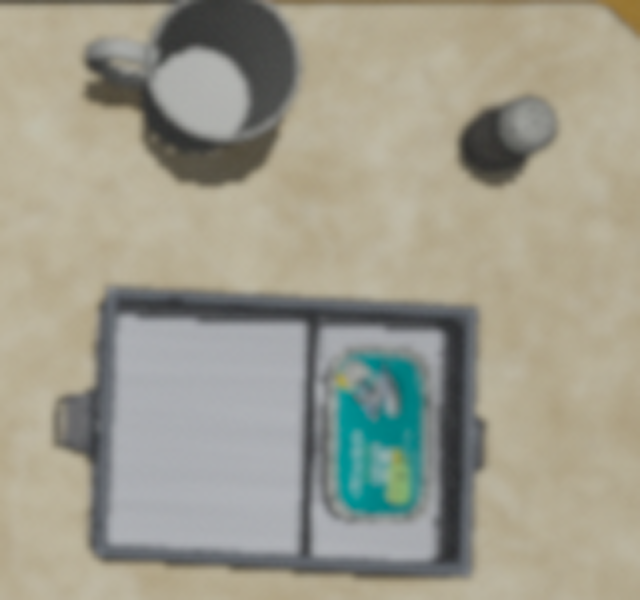

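View pics/c3.png

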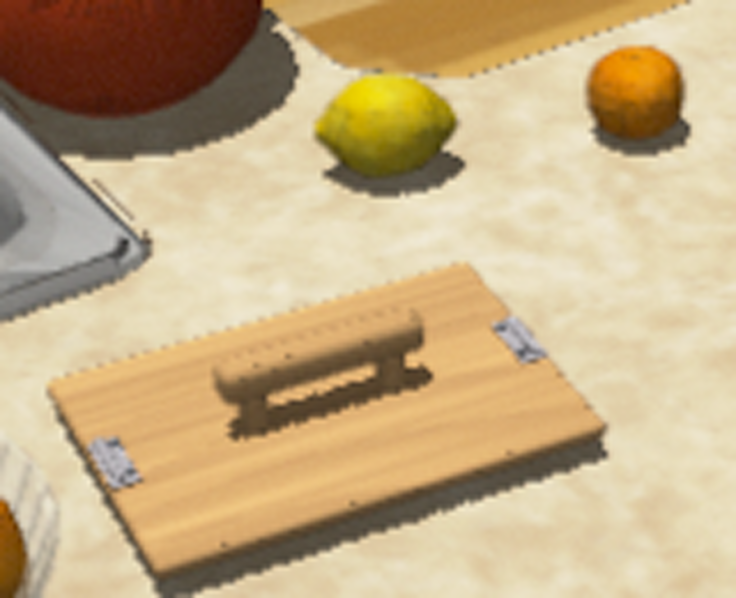

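```bash
cat > m.py <<'E'
from h import *
c1=lambda a:(np.array(a)+.5)/4-.5+[115,180]
c2=lambda a:(np.array(a)+.5)/4-.5+[340,170]
c3=lambda a:(np.array(a)+.5)/4.6-.5+[150,225]
E
python3 - <<'E'
from m import *
np.set_printoptions(precision=4,suppress=True)
lt=c1([[78,222],[436,268],[400,529],[33,483]])
print((proj("scene",onz("top",lt,.019))-[150,225])*4.6)
ls=c3([[157,573],[50,385],[465,264],[605,428]])
for k in range(4):
    print(tri(lt,np.roll(ls,k,0))[:,2:].round(3).tolist())
print("mand",tri(c1([[706,133]]),c3([[635,92]])))
for nm,q,z in(("lid",lt,.019),("box",c2([[107,288],[477,311],[470,576],[94,557]]),.063)):
    P=onz("top",q,z); print(nm,P.mean(0)); 
    E=np.roll(P,-1,0)-P; print(np.linalg.norm(E,axis=1), np.degrees(np.arctan2(E[:,1],E[:,0])))
print("bar",onz("top",c1([[132,360],[305,382]]),.054), (proj("scene",[[.48,.275,.054]])-[150,225])*4.6)
E
```

```text
[[ 47.6748 375.6491]
 [464.6793 255.2572]
 [607.6735 415.5474]
 [158.3452 563.1686]]
[[-0.074, 0.078], [-0.061, 0.195], [0.093, 0.075], [0.112, 0.165]]
[[0.06, 0.252], [-0.186, 0.129], [0.045, 0.253], [0.166, 0.089]]
[[0.115, 0.164], [-0.071, 0.088], [-0.059, 0.2], [0.095, 0.064]]
[[0.015, 0.001], [0.015, 0.0], [0.013, 0.001], [0.015, 0.0]]
mand [[0.6189 0.0073 0.0238 0.0002]]
lid [0.4763 0.285  0.019 ]
[0.2155 0.1549 0.2177 0.1558] [-97.6073 173.0235  82.6221  -7.7885]
box [ 0.4619 -0.2687  0.063 ]
[0.2129 0.1509 0.2132 0.1534] [-93.8364 176.4315  86.8233  -3.666 ]
bar [[0.4836 0.3353 0.054 ]
 [0.4705 0.2359 0.054 ]] [[335.4554 323.696 ]]
```

Emit:
move_arm --series '[{"roll":-0.177},{"roll":-0.177},{"roll":-0.177},{"roll":-0.177},{"roll":-0.177},{"roll":-0.177},{"x":0.6,"y":0.3},{"x":0.8,"y":0.5},{"x":0.8,"y":0.5},{"x":0.8,"y":0.5},{"x":0.8,"y":0.5},{"x":0.8,"y":0.5},{"x":0.8,"y":0.5},{"x":0.8,"y":0.5},{"x":0.8,"y":0.5},{"x":0.8,"y":0.5},{"x":0.8,"y":0.5},{"x":0.8,"y":0.5},{"x":0.8,"y":0.5},{"x":0.8,"y":0.4}]' --jaw 0 --newtons 10

```text
schema error: expected keys x, y, z, roll
```

```bash
cat >> h.py <<'E'
def delta(target,yaw=None):
    "world shift to target (TCP) in tool units; roll in units for tool-x yaw (deg)"
    o=get_obs(); R=np.array(o['orientation']); d=np.array(target)-o['tool_pos']
    y=np.degrees(np.arctan2(R[1,0],R[0,0]))
    print("t",o['time_s'],"tcp",np.round(o['tool_pos'],4),"yaw %.2f"%y,"F",np.round(o['ft_force'],2),"open %.4f grip %.1f"%(o['opening'],o['grip_force']),"zaxis",R[:,2].round(4))
    print("units xyz",(R.T@d/.05).round(3),"roll",None if yaw is None else round((y-yaw)/60,3))
E
python3 - <<'E'
from h import *
im=get_image("scene"); cv2.imwrite("pics/scene1.png",im)
crop(im,"pics/c4.png",280,150,170,130,4.6)
delta([.619,.007,.0075],86.5)
E
```

```text
t 0.15 tcp [ 0.2312 -0.5531  0.1888] yaw 22.68 F [ 0.45 -0.14  0.19] open 0.0878 grip 0.0 zaxis [-4.0e-04  1.4e-03 -1.0e+00]
units xyz [11.475 -7.34   3.639] roll -1.064
```

View pics/c4.png

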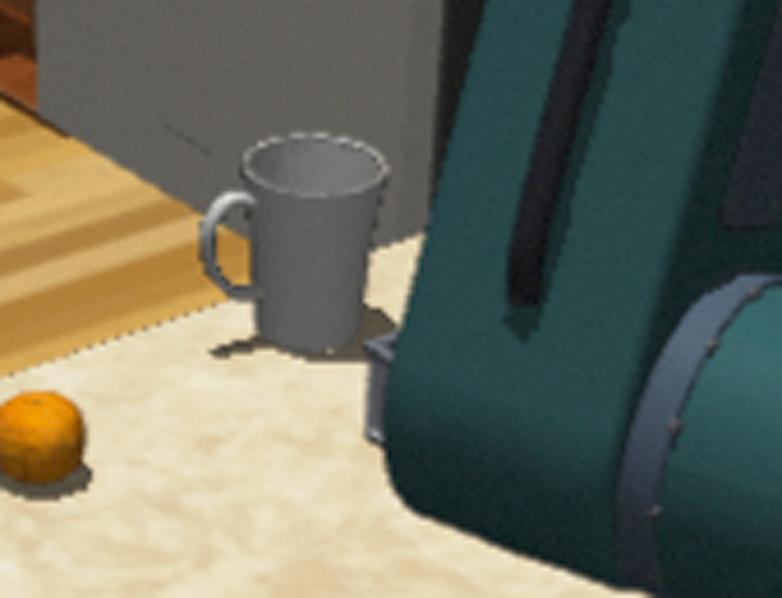

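The move was refused because every key is required. The crop shows the arm still hiding the box, with only its clip visible at about crop (375,390) and the mug at (310,245). I'll resend with full rows.

Emit:
move_arm --series '[{"x":0,"y":0,"z":0,"roll":-0.177},{"x":0,"y":0,"z":0,"roll":-0.177},{"x":0,"y":0,"z":0,"roll":-0.177},{"x":0,"y":0,"z":0,"roll":-0.177},{"x":0,"y":0,"z":0,"roll":-0.177},{"x":0,"y":0,"z":0,"roll":-0.177},{"x":0.6,"y":0.3,"z":0,"roll":0},{"x":0.8,"y":0.5,"z":0,"roll":0},{"x":0.8,"y":0.5,"z":0,"roll":0},{"x":0.8,"y":0.5,"z":0,"roll":0},{"x":0.8,"y":0.5,"z":0,"roll":0},{"x":0.8,"y":0.5,"z":0,"roll":0},{"x":0.8,"y":0.5,"z":0,"roll":0},{"x":0.8,"y":0.5,"z":0,"roll":0},{"x":0.8,"y":0.5,"z":0,"roll":0},{"x":0.8,"y":0.5,"z":0,"roll":0},{"x":0.8,"y":0.5,"z":0,"roll":0},{"x":0.8,"y":0.5,"z":0,"roll":0},{"x":0.8,"y":0.5,"z":0,"roll":0},{"x":0.8,"y":0.5,"z":0,"roll":0}]' --jaw 0 --newtons 10

```text
time_s: 2.65
tool_pos: [0.6058, -0.0246, 0.1892]
orientation: [[0.063, 0.998, -0.0], [0.998, -0.063, 0.0], [-0.0, -0.0, -1.0]]
ft_force: [0.4, -0.1, 0.2]
opening: 0.0876
grip_force: 0.0
```

Run:
```python
from h import *
im=get_image("scene"); cv2.imwrite("pics/scene1.png",im)
crop(im,"pics/c4.png",280,130,200,150,4)
delta([.619,.007,.0075],86.5)
```

```text
t 2.7 tcp [ 0.6092 -0.02    0.1893] yaw 86.49 F [4.42 2.69 1.07] open 0.0878 grip 0.0 zaxis [ 0.003   0.0036 -1.    ]
units xyz [0.537 0.152 3.638] roll -0.0
```

View pics/c4.png

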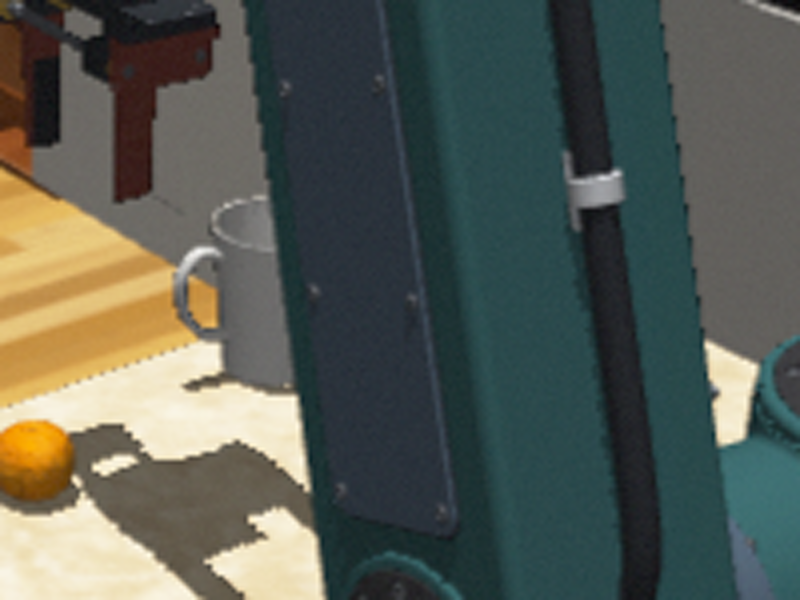

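The arm still covers the box (mug at crop (250,290), mandarin at (35,460)), so I'll look at it from the lid side later. Now I'll go down over the mandarin.

Emit:
move_arm --series '[{"x":0.27,"y":0.08,"z":0.3,"roll":0},{"x":0.27,"y":0.08,"z":0.4,"roll":0},{"x":0,"y":0,"z":0.4,"roll":0},{"x":0,"y":0,"z":0.4,"roll":0},{"x":0,"y":0,"z":0.3,"roll":0},{"x":0,"y":0,"z":0,"roll":0},{"x":0,"y":0,"z":0,"roll":0}]'

```text
time_s: 3.58
tool_pos: [0.6151, 0.0001, 0.0998]
orientation: [[0.063, 0.998, 0.001], [0.998, -0.063, 0.0], [0.0, 0.001, -1.0]]
ft_force: [1.2, 0.1, 0.4]
opening: 0.0874
grip_force: 0.0
```

Run:
```python
from h import *
delta([.619,.007,.0075],86.5)
```

```text
t 3.575 tcp [6.151e-01 1.000e-04 9.980e-02] yaw 86.37 F [1.22 0.08 0.37] open 0.0874 grip 0.0 zaxis [ 5.e-04  0.e+00 -1.e+00]
units xyz [0.142 0.067 1.847] roll -0.002
```

Emit:
move_arm --series '[{"x":0.14,"y":0.06,"z":0.3,"roll":0},{"x":0,"y":0,"z":0.4,"roll":0},{"x":0,"y":0,"z":0.4,"roll":0},{"x":0,"y":0,"z":0.3,"roll":0},{"x":0,"y":0,"z":0.2,"roll":0},{"x":0,"y":0,"z":0.2,"roll":0},{"x":0,"y":0,"z":0,"roll":0},{"x":0,"y":0,"z":0,"roll":0}]'

```text
time_s: 4.58
tool_pos: [0.6187, 0.0072, 0.0099]
orientation: [[0.063, 0.998, 0.001], [0.998, -0.063, 0.0], [0.0, 0.001, -1.0]]
ft_force: [0.1, 0.4, -0.0]
opening: 0.0876
grip_force: 0.0
```

Emit:
move_arm --series '[{"x":0,"y":0,"z":0,"roll":0},{"x":0,"y":0,"z":0,"roll":0},{"x":0,"y":0,"z":0,"roll":0},{"x":0,"y":0,"z":0,"roll":0},{"x":0,"y":0,"z":0,"roll":0}]' --jaw 1 --newtons 8

```text
time_s: 5.2
tool_pos: [0.6183, 0.0072, 0.0095]
orientation: [[0.063, 0.998, 0.0], [0.998, -0.063, 0.0], [0.0, 0.0, -1.0]]
ft_force: [-0.2, -0.1, -0.1]
opening: 0.0414
grip_force: 0.0
```

Run:
```python
from h import *
im=get_image("top"); a=im[160:310,215:365]; 
s=get_image("scene"); b=s[190:290,230:330]
cv2.imwrite("pics/c5.png",np.hstack([cv2.resize(a,(400,400),interpolation=cv2.INTER_CUBIC),cv2.resize(b,(400,400),interpolation=cv2.INTER_CUBIC)]))
delta([.619,.007,.0075],86.5)
```

```text
t 5.3 tcp [0.6182 0.0073 0.0095] yaw 86.40 F [-0.84 -0.18  5.35] open 0.0333 grip 6.6 zaxis [-2.e-04  1.e-04 -1.e+00]
units xyz [-0.004  0.016  0.04 ] roll -0.002
```

View pics/c5.png

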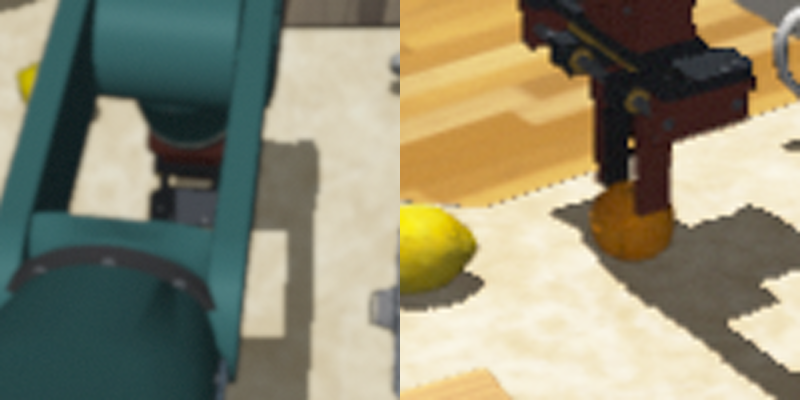

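Run:
```python
from h import *
print("crop px of near finger tip hypotheses")
for P in ([.595,.007,.0095],[.595,.017,.0095],[.595,-.003,.0095],[.595,.007,.03],[.595,.017,.03],[.595,-.003,.03],[.619,.007,.024],[.619,.007,.0],[.619,.007,.048]):
    print(P,((proj("scene",P)-[230,190])*4+[400,0]).round(0))
```

```text
crop px of near finger tip hypotheses
[0.595, 0.007, 0.0095] [[653. 253.]]
[0.595, 0.017, 0.0095] [[640. 258.]]
[0.595, -0.003, 0.0095] [[665. 248.]]
[0.595, 0.007, 0.03] [[653. 225.]]
[0.595, 0.017, 0.03] [[640. 230.]]
[0.595, -0.003, 0.03] [[665. 220.]]
[0.619, 0.007, 0.024] [[631. 218.]]
[0.619, 0.007, 0.0] [[631. 250.]]
[0.619, 0.007, 0.048] [[631. 185.]]
```

Run:
```python
from h import *
for y in(-.03,-.02,-.01):
  for z in (.189,.217): print(y,z,((proj("scene",[.609-.044-.006,y,z])-[280,130])*4).round(0), ((proj("scene",[.609+.044+.006,y,z])-[280,130])*4).round(0))
o=get_obs(); print(o['qpos'].round(3))
```

```text
-0.03 0.189 [[138. 242.]] [[ 41. 187.]]
-0.03 0.217 [[139. 199.]] [[ 41. 146.]]
-0.02 0.189 [[124. 246.]] [[ 28. 191.]]
-0.02 0.217 [[125. 203.]] [[ 27. 149.]]
-0.01 0.189 [[111. 250.]] [[ 15. 195.]]
-0.01 0.217 [[112. 207.]] [[ 14. 153.]]
[-5.7300e+00  3.3520e+01  9.3764e+01  8.0000e-03  5.2729e+01 -2.1330e+00]
```

The crop shows both fingertips about 28 mm higher than the reported TCP (near tip at (653,213), predicted (653,253)). The pads are pinching the fruit's top: 33 mm opening and 5 N upward. So the true tip z is about the reported z + 0.028. I'll open, go lower, and watch the force.

Emit:
move_arm --series '[{"x":0,"y":0,"z":0,"roll":0},{"x":0,"y":0,"z":0,"roll":0},{"x":0,"y":0,"z":0,"roll":0},{"x":0,"y":0,"z":0,"roll":0},{"x":0,"y":0,"z":0,"roll":0},{"x":0,"y":0,"z":0,"roll":0},{"x":0,"y":0,"z":0.1,"roll":0},{"x":0,"y":0,"z":0.1,"roll":0},{"x":0,"y":0,"z":0.1,"roll":0},{"x":0,"y":0,"z":0,"roll":0}]' --jaw 0

```text
time_s: 6.55
tool_pos: [0.6177, 0.0073, -0.0062]
orientation: [[0.063, 0.998, -0.001], [0.998, -0.063, 0.0], [0.0, -0.001, -1.0]]
ft_force: [-0.0, -0.2, 0.0]
opening: 0.0873
grip_force: 0.0
```

Emit:
move_arm --series '[{"x":0,"y":0,"z":0.06,"roll":0},{"x":0,"y":0,"z":0.06,"roll":0},{"x":0,"y":0,"z":0,"roll":0},{"x":0,"y":0,"z":0,"roll":0}]'

```text
time_s: 7.05
tool_pos: [0.6184, 0.0072, -0.0115]
orientation: [[0.063, 0.998, 0.0], [0.998, -0.063, 0.0], [0.0, 0.0, -1.0]]
ft_force: [-0.0, 0.3, 0.4]
opening: 0.0876
grip_force: 0.0
```

Run:
```python
from h import *
s=get_image("scene"); cv2.imwrite("pics/s2.png",s); b=s[190:290,230:330]
cv2.imwrite("pics/c6.png",cv2.resize(b,(500,500),interpolation=cv2.INTER_CUBIC))
for k in (0,.02,.03): print((proj("scene",[[.569,.007,k]])-[230,190])*5)
delta([.619,.007,-.018],86.5)
```

```text
[[345.81106271 353.57158902]]
[[345.98685834 319.65154822]]
[[346.07561047 302.52668556]]
t 7.1 tcp [ 0.6184  0.0072 -0.0114] yaw 86.39 F [ 0.23 -0.66  0.27] open 0.0879 grip 0.0 zaxis [ 2.e-04  1.e-04 -1.e+00]
units xyz [-0.003  0.012  0.131] roll -0.002
```

View pics/c6.png

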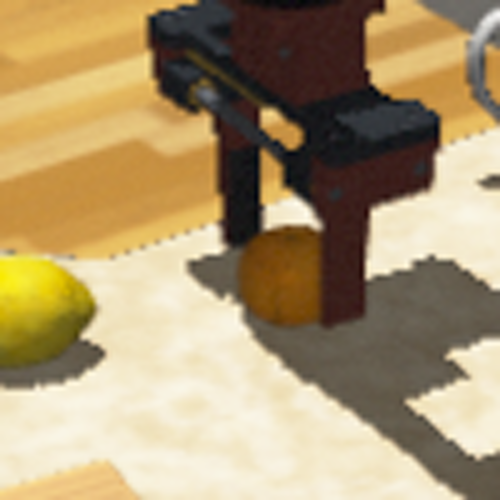

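The view confirms the fix: the tip is at row 323, so true z is about 0.017 while −0.0114 is reported. The offset is +28.5 mm. The fingers straddle the fruit, so I'll go 9 mm lower and grip.

Emit:
move_arm --series '[{"x":0,"y":0,"z":0.06,"roll":0},{"x":0,"y":0,"z":0.06,"roll":0},{"x":0,"y":0,"z":0.06,"roll":0},{"x":0,"y":0,"z":0,"roll":0},{"x":0,"y":0,"z":0,"roll":0}]'

```text
time_s: 7.72
tool_pos: [0.6183, 0.0072, -0.0206]
orientation: [[0.063, 0.998, -0.0], [0.998, -0.063, 0.0], [0.0, -0.0, -1.0]]
ft_force: [0.7, -0.4, -0.4]
opening: 0.0877
grip_force: 0.0
```

Emit:
move_arm --series '[{"x":0,"y":0,"z":0,"roll":0},{"x":0,"y":0,"z":0,"roll":0},{"x":0,"y":0,"z":0,"roll":0},{"x":0,"y":0,"z":0,"roll":0},{"x":0,"y":0,"z":0,"roll":0},{"x":0,"y":0,"z":0,"roll":0},{"x":0,"y":0,"z":0,"roll":0}]' --jaw 1 --newtons 8

```text
time_s: 8.6
tool_pos: [0.6183, 0.0073, -0.0205]
orientation: [[0.063, 0.998, 0.0], [0.998, -0.063, 0.0], [0.0, 0.0, -1.0]]
ft_force: [0.7, 0.7, 1.5]
opening: 0.0538
grip_force: 8.0
```

Emit:
move_arm --series '[{"x":0,"y":0,"z":-0.2,"roll":0},{"x":0,"y":0,"z":-0.4,"roll":0},{"x":0,"y":0,"z":-0.6,"roll":0},{"x":0,"y":0,"z":-0.6,"roll":0},{"x":0,"y":0,"z":-0.6,"roll":0},{"x":-0.2,"y":-0.12,"z":0,"roll":0},{"x":-0.4,"y":-0.23,"z":0,"roll":0},{"x":-0.6,"y":-0.34,"z":0,"roll":0},{"x":-0.6,"y":-0.34,"z":0,"roll":0},{"x":-0.6,"y":-0.34,"z":0,"roll":0},{"x":-0.6,"y":-0.34,"z":0,"roll":0},{"x":-0.6,"y":-0.34,"z":0,"roll":0},{"x":-0.6,"y":-0.34,"z":0,"roll":0},{"x":-0.4,"y":-0.23,"z":0,"roll":0},{"x":-0.28,"y":-0.16,"z":0,"roll":0},{"x":0,"y":0,"z":0,"roll":0},{"x":0,"y":0,"z":0,"roll":0}]'

```text
time_s: 10.72
tool_pos: [0.4641, -0.2271, 0.0991]
orientation: [[0.063, 0.998, -0.0], [0.998, -0.063, 0.001], [0.001, -0.001, -1.0]]
ft_force: [0.0, -0.0, -0.5]
opening: 0.0542
grip_force: 8.0
```

Run:
```python
from h import *
delta([.4644,-.2278,-.016],86.5)
```

```text
t 10.725 tcp [ 0.4641 -0.2271  0.0991] yaw 86.39 F [ 0.03 -0.02 -0.49] open 0.0542 grip 8.0 zaxis [-5.e-04  8.e-04 -1.e+00]
units xyz [-0.016  0.009  2.302] roll -0.002
```

Emit:
move_arm --series '[{"x":0,"y":0,"z":0.3,"roll":0},{"x":0,"y":0,"z":0.4,"roll":0},{"x":0,"y":0,"z":0.4,"roll":0},{"x":0,"y":0,"z":0.4,"roll":0},{"x":0,"y":0,"z":0.3,"roll":0},{"x":0,"y":0,"z":0.2,"roll":0},{"x":0,"y":0,"z":0.1,"roll":0},{"x":0,"y":0,"z":0.1,"roll":0},{"x":0,"y":0,"z":0,"roll":0},{"x":0,"y":0,"z":0,"roll":0}]'

```text
time_s: 11.98
tool_pos: [0.4645, -0.2278, -0.0102]
orientation: [[0.063, 0.998, 0.001], [0.998, -0.063, -0.0], [-0.0, 0.001, -1.0]]
ft_force: [0.6, -0.0, 0.4]
opening: 0.0535
grip_force: 8.0
```

Emit:
move_arm --series '[{"x":0,"y":0,"z":0.04,"roll":0},{"x":0,"y":0,"z":0.04,"roll":0},{"x":0,"y":0,"z":0,"roll":0},{"x":0,"y":0,"z":0,"roll":0}]'

```text
time_s: 12.48
tool_pos: [0.4642, -0.2276, -0.0146]
orientation: [[0.063, 0.998, -0.0], [0.998, -0.063, 0.0], [0.0, -0.0, -1.0]]
ft_force: [0.0, 0.1, -1.2]
opening: 0.0538
grip_force: 8.0
```

Emit:
move_arm --series '[{"x":0,"y":0,"z":0.04,"roll":0},{"x":0,"y":0,"z":0.01,"roll":0},{"x":0,"y":0,"z":0,"roll":0},{"x":0,"y":0,"z":0,"roll":0}]'

```text
time_s: 12.98
tool_pos: [0.4643, -0.2276, -0.017]
orientation: [[0.063, 0.998, 0.0], [0.998, -0.063, 0.0], [0.0, -0.0, -1.0]]
ft_force: [1.3, 0.1, -0.2]
opening: 0.0541
grip_force: 8.0
```

Emit:
move_arm --series '[{"x":0,"y":0,"z":0,"roll":0},{"x":0,"y":0,"z":0,"roll":0},{"x":0,"y":0,"z":0,"roll":0},{"x":0,"y":0,"z":0,"roll":0},{"x":0,"y":0,"z":-0.2,"roll":0},{"x":0,"y":0,"z":-0.4,"roll":0},{"x":0,"y":0,"z":-0.6,"roll":0},{"x":0,"y":0,"z":-0.7,"roll":0},{"x":0,"y":0,"z":-0.7,"roll":0},{"x":0,"y":0,"z":0,"roll":0}]' --jaw 0.1

```text
time_s: 14.22
tool_pos: [0.4663, -0.2289, 0.1161]
orientation: [[0.063, 0.998, 0.005], [0.998, -0.063, -0.003], [-0.003, 0.006, -1.0]]
ft_force: [0.8, -0.9, -0.1]
opening: 0.079
grip_force: 0.0
```

Run:
```python
from h import *
delta([.477,.2855,.1],82.5)
```

```text
t 14.225 tcp [ 0.4663 -0.2289  0.1161] yaw 86.40 F [ 0.77 -0.92 -0.06] open 0.0790 grip 0.0 zaxis [ 0.0053 -0.0034 -1.    ]
units xyz [10.282 -0.435  0.289] roll 0.065
```

Emit:
move_arm --series '[{"x":0.3,"y":0,"z":0,"roll":0},{"x":0.5,"y":0,"z":0,"roll":0},{"x":0.7,"y":-0.03,"z":0,"roll":0},{"x":0.7,"y":-0.03,"z":0,"roll":0},{"x":0.7,"y":-0.03,"z":0,"roll":0},{"x":0.7,"y":-0.03,"z":0,"roll":0},{"x":0.7,"y":-0.03,"z":0,"roll":0},{"x":0.7,"y":-0.03,"z":0,"roll":0},{"x":0.7,"y":-0.03,"z":0,"roll":0},{"x":0.7,"y":-0.03,"z":0,"roll":0},{"x":0.7,"y":-0.03,"z":0,"roll":0},{"x":0.7,"y":-0.03,"z":0,"roll":0},{"x":0.7,"y":-0.03,"z":0,"roll":0},{"x":0.7,"y":-0.03,"z":0,"roll":0},{"x":0.5,"y":-0.03,"z":0,"roll":0},{"x":0.5,"y":0,"z":0,"roll":0.065},{"x":0,"y":0,"z":0,"roll":0},{"x":0,"y":0,"z":0,"roll":0}]'

```text
time_s: 16.48
tool_pos: [0.4753, 0.282, 0.1119]
orientation: [[0.129, 0.992, -0.002], [0.992, -0.129, -0.001], [-0.002, -0.002, -1.0]]
ft_force: [0.3, 0.2, -0.4]
opening: 0.0793
grip_force: 0.0
```

Run:
```python
from h import *
delta([.477,.2855,-.0025],82.5)
s=get_image("scene"); t=get_image("top")
cv2.imwrite("pics/s3.png",s); cv2.imwrite("pics/t3.png",t)
a=cv2.resize(t[205:325,340:480],(560,480),interpolation=cv2.INTER_CUBIC)   # x4
b=cv2.resize(s[160:280,320:380+80],(560,480),interpolation=cv2.INTER_CUBIC) # x4
cv2.imwrite("pics/c7.png",cv2.resize(np.hstack([a[:, :400],b[:,:400]]),None,fx=1,fy=1))
c=np.array([[.075,.105,.056]])
```

```text
t 16.475 tcp [0.4753 0.282  0.1119] yaw 82.59 F [ 0.27  0.18 -0.38] open 0.0793 grip 0.0 zaxis [-0.0025 -0.0013 -1.    ]
units xyz [0.076 0.03  2.288] roll 0.002
```

Run:
```python
from m import *
np.set_printoptions(precision=4,suppress=True)
t0=cv2.imread("pics/top0.png");t=cv2.imread("pics/t3.png");s=cv2.imread("pics/s3.png")
# box motion between views by ECC (translation+rotation)
g=lambda i:cv2.cvtColor(i,cv2.COLOR_BGR2GRAY)[235:320,350:466]
d=np.abs(g(t0).astype(int)-g(t)); print("diff mean",d.mean(), "teal frac", (t[235:320,350:466,2]<40).mean())
W=np.eye(2,3,dtype=np.float32); m=np.full(g(t).shape,255,np.uint8)
print(cv2.findTransformECC(g(t0),g(t),W,cv2.MOTION_EUCLIDEAN))
h=cv2.cvtColor(t,cv2.COLOR_BGR2HSV)[235:320,350:466]; o=cv2.inRange(h,(5,150,90),(22,255,255)); M=cv2.moments(o,True)
if M['m00']: 
    c=[M['m10']/M['m00']+350,M['m01']/M['m00']+235]; print("orange",M['m00'],c,onz("top",c,.03))
R=lambda y:np.array([[np.cos(y),-np.sin(y),0],[np.sin(y),np.cos(y),0],[0,0,1]])
L=np.array([[.078,.108,.063],[.078,-.108,.063],[-.078,-.108,.063],[-.078,.108,.063]])
P=L@R(np.radians(-3.5)).T+[.4619,-.2687,0]; q=proj("scene",P); print(q)
mk=np.zeros(s.shape[:2],np.uint8); cv2.fillPoly(mk,[q.astype(np.int32)],1)
px=s[mk>0].astype(int); print("teal", ((px[:,1]-px[:,2])>15).mean(), px.mean(0))
```

```text
diff mean 13.278904665314402 teal frac 0.030831643002028397
(0.9325892882097692, array([[ 1.    ,  0.0001, -0.0006],
       [-0.0001,  1.    ,  0.0094]], dtype=float32))
orange 346.0 [390.3815028901734, 277.0982658959538] [[ 0.4644 -0.226   0.03  ]]
[[357.8274 223.424 ]
 [419.2315 204.0238]
 [460.0486 226.5182]
 [397.0506 249.0498]]
teal 0.18834080717488788 [66.8822 61.5883 50.4855]
```

Run:
```python
from h import *
s=cv2.imread("pics/s3.png"); crop(np.clip(s.astype(float)*1.5,0,255).astype(np.uint8),"pics/c8.png",340,185,140,100,5.7)
```

```text
(no output)
```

View pics/c8.png

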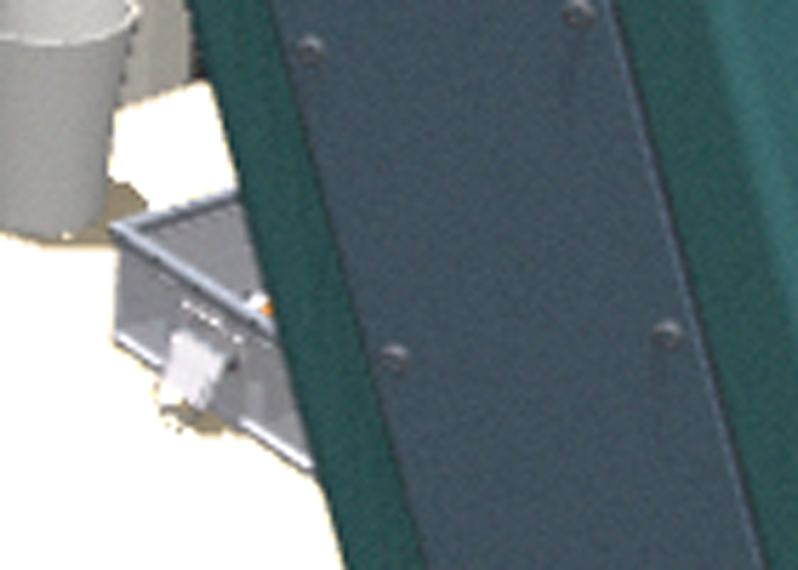

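The last view shows the box's near seal corner at crop (108,226), close to its predicted place, with a bit of the mandarin inside the box. Next I'll refine the lid and box poses with an outline fit in the top picture, and check the box height by triangulation.

Run:
```python
from m import *
from scipy.optimize import minimize
from scipy.ndimage import map_coordinates
np.set_printoptions(precision=4,suppress=True)
print("corner",tri(c2([[107,288]]),(np.array([[108,226]])+.5)/5.7-.5+[340,185]))
def fit(img,p0,rects,sig):
    g=cv2.GaussianBlur(img.astype(np.float32),(0,0),sig)
    m=sum(np.hypot(cv2.Sobel(g[...,c],cv2.CV_32F,1,0),cv2.Sobel(g[...,c],cv2.CV_32F,0,1)) for c in range(3))
    t=np.linspace(-.92,.92,120)
    def cost(p):
        a=np.radians(p[2]); s=0
        for w,l,z in rects:
            q=np.r_[np.c_[t*w/2,0*t+l/2],np.c_[t*w/2,0*t-l/2],np.c_[0*t+w/2,t*l/2],np.c_[0*t-w/2,t*l/2]]
            P=np.c_[p[0]/1e3+q[:,0]*np.cos(a)-q[:,1]*np.sin(a),p[1]/1e3+q[:,0]*np.sin(a)+q[:,1]*np.cos(a),0*q[:,0]+z]
            uv=proj("top",P); s-=map_coordinates(m,[uv[:,1],uv[:,0]],order=1).mean()
        return s
    r=minimize(cost,p0,method="Nelder-Mead",options=dict(initial_simplex=np.array(p0)+np.array([[0,0,0],[3,0,0],[0,3,0],[0,0,1.5]]),xatol=.01,fatol=.001)); return r.x,r.fun
t0=cv2.imread("pics/top0.png")
for sig in (.8,1.2):
    print("lid",fit(t0,[476.3,285,-7.5],[(.158,.218,.019)],sig))
    print("lid .015",fit(t0,[476.3,285,-7.5],[(.158,.218,.015)],sig))
    print("box out",fit(t0,[461.9,-268.7,-3.5],[(.156,.216,.063)],sig))
    print("box in+out",fit(t0,[461.9,-268.7,-3.5],[(.156,.216,.063),(.140,.200,.063)],sig))
    print("bar",fit(t0,[477,285.5,-7.5],[(.018,.1,.05)],sig))
```

```text
corner [[ 0.5453 -0.1675  0.0605  0.0002]]
lid (array([474.6467, 283.4088,  -7.9637]), np.float64(-237.82333374023438))
lid .015 (array([474.6218, 284.1216,  -7.9451]), np.float64(-231.76998901367188))
box out (array([ 461.1682, -264.3264,   -3.5939]), np.float64(-438.5619201660156))
box in+out (array([ 462.3725, -268.2611,   -3.414 ]), np.float64(-779.7393798828125))
bar (array([479.8081, 289.314 ,  -9.5155]), np.float64(-188.93338012695312))
lid (array([474.4767, 283.0309,  -7.9708]), np.float64(-192.12730407714844))
lid .015 (array([474.4682, 283.776 ,  -7.9918]), np.float64(-187.7969512939453))
box out (array([ 460.8576, -264.1241,   -3.5202]), np.float64(-392.2120361328125))
box in+out (array([ 462.5189, -268.2703,   -3.3884]), np.float64(-673.3787231445312))
bar (array([480.2325, 289.1881,  -9.4909]), np.float64(-149.90013122558594))
```

Emit:
move_arm --series '[{"x":0.05,"y":0,"z":0.3,"roll":0},{"x":0,"y":0,"z":0.4,"roll":0},{"x":0,"y":0,"z":0.4,"roll":0},{"x":0,"y":0,"z":0.4,"roll":0},{"x":0,"y":0,"z":0.3,"roll":0},{"x":0,"y":0,"z":0.2,"roll":0},{"x":0,"y":0,"z":0.1,"roll":0},{"x":0,"y":0,"z":0.06,"roll":0},{"x":0,"y":0,"z":0.04,"roll":0},{"x":0,"y":0,"z":0,"roll":0},{"x":0,"y":0,"z":0,"roll":0}]'

```text
time_s: 17.95
tool_pos: [0.4774, 0.2852, 0.0033]
orientation: [[0.131, 0.991, 0.001], [0.991, -0.131, 0.0], [0.0, 0.0, -1.0]]
ft_force: [0.2, 0.8, -0.2]
opening: 0.0788
grip_force: 0.0
```

Run:
```python
from h import *
delta([.476,.2847,-.002],82.4)
```

```text
t 17.95 tcp [0.4774 0.2852 0.0033] yaw 82.50 F [ 0.19  0.78 -0.17] open 0.0788 grip 0.0 zaxis [ 5.e-04  3.e-04 -1.e+00]
units xyz [-0.014 -0.026  0.106] roll 0.002
```

Emit:
move_arm --series '[{"x":0,"y":0,"z":0.05,"roll":0},{"x":0,"y":0,"z":0.05,"roll":0},{"x":0,"y":0,"z":0,"roll":0}]'

```text
time_s: 18.32
tool_pos: [0.4769, 0.285, -0.0023]
orientation: [[0.131, 0.991, -0.001], [0.991, -0.131, -0.0], [-0.0, -0.0, -1.0]]
ft_force: [-0.0, -0.1, 0.6]
opening: 0.0792
grip_force: 0.0
```

Emit:
move_arm --series '[{"x":0,"y":0,"z":0,"roll":0},{"x":0,"y":0,"z":0,"roll":0},{"x":0,"y":0,"z":0,"roll":0},{"x":0,"y":0,"z":0,"roll":0},{"x":0,"y":0,"z":0,"roll":0},{"x":0,"y":0,"z":0,"roll":0},{"x":0,"y":0,"z":0,"roll":0},{"x":0,"y":0,"z":0,"roll":0}]' --jaw 1 --newtons 40

```text
time_s: 19.32
tool_pos: [0.4768, 0.2851, -0.002]
orientation: [[0.131, 0.991, -0.001], [0.991, -0.131, -0.0], [-0.0, -0.001, -1.0]]
ft_force: [-1.4, -0.6, 1.0]
opening: 0.0177
grip_force: 40.0
```

Emit:
move_arm --series '[{"x":0,"y":0,"z":-0.1,"roll":0},{"x":0,"y":0,"z":-0.2,"roll":0},{"x":0,"y":0,"z":-0.4,"roll":0},{"x":0,"y":0,"z":-0.5,"roll":0},{"x":0,"y":0,"z":-0.5,"roll":0},{"x":0,"y":0,"z":-0.3,"roll":0},{"x":0,"y":0,"z":-0.2,"roll":0},{"x":0,"y":0,"z":0,"roll":0}]'

```text
time_s: 20.32
tool_pos: [0.4775, 0.2852, 0.1085]
orientation: [[0.131, 0.991, 0.001], [0.991, -0.131, 0.0], [0.001, 0.001, -1.0]]
ft_force: [-0.0, -0.5, -2.8]
opening: 0.0172
grip_force: 40.0
```

Emit:
move_arm --series '[{"x":-0.2,"y":0.02,"z":0,"roll":0},{"x":-0.4,"y":0.04,"z":0,"roll":0},{"x":-0.6,"y":0.06,"z":0,"roll":0},{"x":-0.7,"y":0.075,"z":0,"roll":0},{"x":-0.7,"y":0.075,"z":0,"roll":0},{"x":-0.7,"y":0.075,"z":0,"roll":0},{"x":-0.7,"y":0.075,"z":0,"roll":0},{"x":-0.7,"y":0.075,"z":0,"roll":0},{"x":-0.7,"y":0.075,"z":0,"roll":0},{"x":-0.7,"y":0.075,"z":0,"roll":0},{"x":-0.7,"y":0.075,"z":0,"roll":0},{"x":-0.7,"y":0.075,"z":0,"roll":0},{"x":-0.7,"y":0.075,"z":0,"roll":0},{"x":-0.7,"y":0.075,"z":0,"roll":0},{"x":-0.7,"y":0.075,"z":0,"roll":0},{"x":-0.6,"y":0.06,"z":0,"roll":0},{"x":-0.4,"y":0.04,"z":0,"roll":0},{"x":-0.4,"y":0.04,"z":0,"roll":-0.067},{"x":0,"y":0,"z":0,"roll":0},{"x":0,"y":0,"z":0,"roll":0}]'

```text
time_s: 22.82
tool_pos: [0.4621, -0.2668, 0.1076]
orientation: [[0.062, 0.998, -0.001], [0.998, -0.062, 0.001], [0.001, -0.001, -1.0]]
ft_force: [0.3, 0.4, -2.6]
opening: 0.0174
grip_force: 40.0
```

Run:
```python
from h import *
delta([.4628,-.2678,.051],86.5)
t=get_image("top"); cv2.imwrite("pics/t4.png",t)
h=cv2.cvtColor(t,cv2.COLOR_BGR2HSV)[190:370,300:500]; w=cv2.inRange(h,(8,80,60),(20,190,255))
print("wood px",cv2.countNonZero(w)); 
for r in w[::6,::3]: print(''.join('#' if v else '.' for v in r))
```

```text
t 22.825 tcp [ 0.4621 -0.2668  0.1076] yaw 86.43 F [ 0.28  0.42 -2.63] open 0.0174 grip 40.0 zaxis [-9.0e-04  1.3e-03 -1.0e+00]
units xyz [-0.02   0.016  1.132] roll -0.001
wood px 3531
...................................................................
...................................................................
...................................................................
...................................................................
...................................................................
...................................................................
...................................................................
...................................................................
.......................###.........................................
......................#################...##.......................
......................################....#........................
......................################...#.........................
......................###############..............................
.........................#####
[... 425 characters left out ...]
.#######............
......................##########..................#####............
...................................................................
...................................................................
...................................................................
...................................................................
...................................................................
...................................................................
...................................................................
...................................................................
...................................................................
```

Run:
```python
from m import *
from scipy.ndimage import map_coordinates
t=cv2.GaussianBlur(cv2.imread("pics/t4.png").astype(np.float32),(0,0),.7)
p=np.array([.4621,-.2668]); a=np.radians(86.43-90); X=np.array([np.cos(a),np.sin(a)]); Y=np.array([-X[1],X[0]]); z=.1076+.002+.019
d=np.arange(-.012,.0121,.001)
def prof(xs,ys,ax):
    out=[]
    for k in d:
        q=[np.r_[p+X*(x+(k if ax==0 else 0))+Y*(y+(k if ax==1 else 0)),z] for x in xs for y in ys]
        uv=proj("top",q); out.append([map_coordinates(t[...,c],[uv[:,1],uv[:,0]],order=1).mean() for c in (0,2)])
    return np.array(out).round(0).astype(int)
print((d*1000).astype(int).tolist())
for nm,xs,ys,ax in(("+y edge hi x",np.linspace(.04,.07,15),[.109],1),("+y edge lo x",np.linspace(-.07,-.04,15),[.109],1),("-y edge lo x",np.linspace(-.07,-.04,15),[-.109],1),("+x edge",[.079],np.linspace(.04,.1,20),0),("-x edge",[-.079],np.linspace(.06,.1,20),0),("-x edge r",[-.079],np.linspace(-.1,-.08,20),0)):
    r=prof(xs,ys,ax); print(nm,"\n B",r[:,0].tolist(),"\n R",r[:,1].tolist())
```

```text
[-12, -11, -9, -8, -7, -6, -5, -4, -3, -2, -1, 0, 0, 1, 2, 3, 4, 5, 6, 7, 8, 9, 10, 11, 12]
+y edge hi x 
 B [117, 117, 117, 117, 117, 117, 117, 116, 116, 115, 113, 111, 109, 108, 108, 111, 117, 124, 133, 140, 147, 152, 156, 159, 161] 
 R [200, 200, 200, 200, 200, 200, 200, 200, 199, 197, 195, 190, 185, 177, 169, 162, 158, 159, 164, 171, 179, 186, 191, 195, 197]
+y edge lo x 
 B [117, 117, 117, 117, 117, 117, 117, 117, 117, 116, 114, 112, 109, 107, 107, 109, 115, 123, 133, 142, 151, 157, 162, 165, 168] 
 R [200, 200, 200, 200, 200, 200, 200, 200, 200, 198, 195, 191, 185, 176, 167, 158, 154, 156, 161, 170, 179, 187, 194, 198, 201]
-y edge lo x 
 B [137, 139, 142, 144, 146, 148, 150, 152, 154, 156, 156, 156, 154, 152, 146, 138, 129, 119, 109, 100, 92, 87, 82, 79, 75] 
 R [162, 166, 169, 172, 175, 178, 181, 184, 186, 189, 190, 191, 190, 188, 186, 182, 178, 173, 168, 163, 157, 153, 147, 142, 136]
+x edge 
 B [122, 122, 122, 121, 121, 122, 122, 123, 124, 126, 129, 135, 141, 148, 155, 160, 164, 167, 168, 169, 170, 170, 170, 170, 171] 
 R [207, 207, 206, 206, 206, 206, 206, 205, 204, 202, 199, 197, 195, 196, 197, 198, 200, 201, 202, 202, 203, 203, 203, 203, 203]
-x edge 
 B [128, 128, 129, 129, 128, 125, 120, 114, 105, 96, 89, 84, 83, 84, 88, 92, 97, 100, 103, 105, 107, 108, 109, 110, 111] 
 R [158, 158, 159, 160, 159, 156, 152, 145, 136, 128, 123, 124, 130, 139, 150, 161, 169, 176, 181, 184, 186, 188, 190, 192, 193]
-x edge r 
 B [170, 170, 171, 171, 172, 172, 172, 170, 168, 163, 156, 147, 136, 124, 114, 105, 98, 93, 90, 87, 85, 82, 79, 77, 74] 
 R [200, 200, 201, 201, 201, 201, 200, 199, 197, 193, 188, 182, 176, 171, 168, 165, 163, 161, 158, 156, 152, 148, 144, 139, 135]
```

Emit:
move_arm --series '[{"x":-0.05,"y":0,"z":0.1,"roll":0},{"x":-0.05,"y":0,"z":0.2,"roll":0},{"x":0,"y":0,"z":0.2,"roll":0},{"x":0,"y":0,"z":0.2,"roll":0},{"x":0,"y":0,"z":0.1,"roll":0},{"x":0,"y":0,"z":0.04,"roll":0},{"x":0,"y":0,"z":0,"roll":0},{"x":0,"y":0,"z":0,"roll":0}]'

```text
time_s: 23.88
tool_pos: [0.4628, -0.2729, 0.0663]
orientation: [[0.061, 0.998, 0.001], [0.998, -0.061, -0.0], [-0.0, 0.001, -1.0]]
ft_force: [0.8, -0.1, -2.2]
opening: 0.0181
grip_force: 40.0
```

Run:
```python
from m import *
from scipy.ndimage import map_coordinates
delta([.4618,-.2716,.051],86.5)
cv2.imwrite("pics/t5.png",get_image("top"))
def edges(f,p,yaw,w,l,z,tests):
    t=cv2.GaussianBlur(cv2.imread(f).astype(np.float32),(0,0),.7)
    a=np.radians(yaw); X=np.array([np.cos(a),np.sin(a)]); Y=np.array([-X[1],X[0]]); d=np.arange(-.01,.0101,.0005)
    for nm,xs,ys,ax in tests:
        A=X if ax==0 else Y
        I=[]
        for k in d:
            uv=proj("top",[np.r_[p+X*x+Y*y+A*k,z] for x in xs for y in ys]); I.append([map_coordinates(t[...,c],[uv[:,1],uv[:,0]],order=1).mean() for c in range(3)])
        g=np.gradient(np.array(I),axis=0); m=np.abs(g).sum(1)
        i=np.argsort(-m)[:1]; pk=[(round(d[j]*1000,1),int(m[j])) for j in range(1,len(d)-1) if m[j]>m[j-1] and m[j]>=m[j+1] and m[j]>4]
        print(nm,pk)
l=np.linspace
def T(w,h): return [("+y hi",l(.04,.07,15),[h],1),("+y lo",l(-.07,-.04,15),[h],1),("-y lo",l(-.07,-.04,15),[-h],1),("-y hi",l(.04,.07,15),[-h],1),("+x",[w],l(.04,.1,20),0),("+x r",[w],l(-.1,-.04,20),0),("-x",[-w],l(.06,.1,20),0),("-x r",[-w],l(-.1,-.07,20),0)]
o=get_obs(); print("LID"); edges("pics/t5.png",o['tool_pos'][:2],-3.5,0,0,o['tool_pos'][2]+.021,T(.079,.109))
print("SEAL at .4622,-.2684"); edges("pics/top0.png",np.array([.4622,-.2684]),-3.5,0,0,.063,T(.078,.108))
```

```text
t 23.875 tcp [ 0.4628 -0.2729  0.0663] yaw 86.51 F [ 0.84 -0.15 -2.23] open 0.0181 grip 40.0 zaxis [ 5.e-04 -3.e-04 -1.e+00]
units xyz [ 0.025 -0.022  0.305] roll 0.0
LID
+y hi [(np.float64(1.5), 12), (np.float64(8.0), 15)]
+y lo [(np.float64(1.5), 13), (np.float64(8.0), 18)]
-y lo [(np.float64(-9.0), 4), (np.float64(-6.0), 4), (np.float64(-4.0), 4), (np.float64(4.5), 10)]
-y hi []
+x [(np.float64(1.5), 5)]
+x r []
-x [(np.float64(-3.5), 10), (np.float64(3.0), 9)]
-x r [(np.float64(-1.0), 16)]
SEAL at .4622,-.2684
+y hi [(np.float64(-8.5), 8), (np.float64(-5.5), 7), (np.float64(2.5), 13)]
+y lo [(np.float64(-8.5), 14), (np.float64(2.0), 15)]
-y lo [(np.float64(0.5), 12), (np.float64(8.0), 12)]
-y hi [(np.float64(0.5), 11), (np.float64(7.0), 12)]
+x [(np.float64(-0.5), 13)]
+x r [(np.float64(0.5), 14)]
-x [(np.float64(-1.5), 16), (np.float64(9.0), 15)]
-x r [(np.float64(-1.0), 16)]
```

Run:
```python
from m import *
from scipy.ndimage import map_coordinates
for i in range(3):
    im=get_image("top"); delta([.4618,-.2716,.051],86.5)
cv2.imwrite("pics/t6.png",im)
t=im.astype(np.float32)
p=np.array(get_obs()['tool_pos']); a=np.radians(-3.5); X=np.array([np.cos(a),np.sin(a)]); Y=np.array([-X[1],X[0]])
def col(x,y): 
    uv=proj("top",np.r_[p[:2]+X*x+Y*y,p[2]+.021])[0]; return [int(map_coordinates(t[...,c],[[uv[1]],[uv[0]]],order=1)[0]) for c in range(3)]
for nm,f in(("-y",lambda k,s:(s,-.109+k)),("+y",lambda k,s:(s,.109+k))):
  for s in(-.065,-.05,.05):
    print(nm,s,[(round(k*1000),col(*f(k,s))) for k in np.arange(-.012,.0121,.002)])
```

```text
t 23.975 tcp [ 0.4628 -0.2729  0.0663] yaw 86.52 F [-1.06  0.61 -2.11] open 0.0180 grip 40.0 zaxis [ 5.e-04 -3.e-04 -1.e+00]
units xyz [ 0.025 -0.021  0.305] roll 0.0
t 24.025 tcp [ 0.4627 -0.2729  0.0662] yaw 86.52 F [ 0.68  0.54 -2.09] open 0.0176 grip 40.0 zaxis [ 4.e-04 -2.e-04 -1.e+00]
units xyz [ 0.024 -0.02   0.305] roll 0.0
t 24.075 tcp [ 0.4627 -0.2728  0.0662] yaw 86.52 F [-0.36 -0.22 -1.13] open 0.0182 grip 40.0 zaxis [ 3.e-04 -2.e-04 -1.e+00]
units xyz [ 0.023 -0.019  0.303] roll 0.0
-y -0.065 [(-12, [163, 190, 199]), (-10, [164, 190, 200]), (-8, [164, 190, 200]), (-6, [165, 191, 201]), (-4, [166, 192, 201]), (-2, [167, 192, 202]), (0, [167, 191, 200]), (2, [160, 186, 197]), (4, [143, 175, 192]), (6, [124, 165, 189]), (8, [111, 162, 190]), (10, [111, 162, 192]), (12, [109, 160, 190])]
-y -0.05 [(-12, [98, 115, 119]), (-10, [118, 139, 146]), (-8, [136, 160, 168]), (-6, [148, 174, 183]), (-4, [156, 182, 191]), (-2, [159, 185, 195]), (0, [157, 183, 194]), (2, [146, 172, 184]), (4, [124, 152, 167]), (6, [97, 130, 150]), (8, [74, 110, 135]), (10, [62, 93, 115]), (12, [55, 84, 
[... 511 characters left out ...]
]), (6, [110, 123, 131]), (8, [133, 147, 153]), (10, [154, 174, 182]), (12, [167, 191, 200])]
+y -0.05 [(-12, [121, 176, 206]), (-10, [122, 175, 205]), (-8, [121, 175, 205]), (-6, [121, 175, 205]), (-4, [120, 174, 204]), (-2, [116, 169, 199]), (0, [106, 155, 184]), (2, [91, 131, 155]), (4, [83, 106, 122]), (6, [102, 111, 116]), (8, [133, 146, 152]), (10, [154, 174, 182]), (12, [165, 189, 198])]
+y 0.05 [(-12, [118, 172, 202]), (-10, [119, 172, 202]), (-8, [118, 172, 202]), (-6, [118, 172, 202]), (-4, [118, 170, 201]), (-2, [114, 166, 197]), (0, [105, 154, 184]), (2, [92, 132, 158]), (4, [86, 108, 124]), (6, [108, 116, 119]), (8, [136, 147, 153]), (10, [148, 169, 177]), (12, [154, 182, 192])]
```

Emit:
move_arm --series '[{"x":0.016,"y":-0.02,"z":0,"roll":0},{"x":0,"y":0,"z":0.04,"roll":0},{"x":0,"y":0,"z":0.04,"roll":0},{"x":0,"y":0,"z":0.04,"roll":0},{"x":0,"y":0,"z":0.04,"roll":0},{"x":0,"y":0,"z":0,"roll":0},{"x":0,"y":0,"z":0,"roll":0}]'

```text
time_s: 24.95
tool_pos: [0.4616, -0.2719, 0.0579]
orientation: [[0.061, 0.998, -0.0], [0.998, -0.061, 0.0], [0.0, -0.0, -1.0]]
ft_force: [0.8, 1.1, -2.6]
opening: 0.018
grip_force: 40.0
```

Run:
```python
from h import *
delta([.4618,-.2718,.051],86.5); print(get_obs()['moment'].round(2))
```

```text
t 24.95 tcp [ 0.4616 -0.2719  0.0579] yaw 86.52 F [ 0.81  1.07 -2.64] open 0.0180 grip 40.0 zaxis [-0.e+00  1.e-04 -1.e+00]
units xyz [0.002 0.003 0.139] roll 0.0
[-0.03 -0.07  0.03]
```

Emit:
move_arm --series '[{"x":0,"y":0,"z":0.04,"roll":0},{"x":0,"y":0,"z":0.04,"roll":0},{"x":0,"y":0,"z":0.02,"roll":0},{"x":0,"y":0,"z":0,"roll":0},{"x":0,"y":0,"z":0,"roll":0}]'

```text
time_s: 25.58
tool_pos: [0.4616, -0.2719, 0.053]
orientation: [[0.061, 0.998, 0.0], [0.998, -0.061, 0.0], [0.0, 0.0, -1.0]]
ft_force: [-0.8, -0.1, -1.8]
opening: 0.0177
grip_force: 40.0
```

Emit:
move_arm --series '[{"x":0,"y":0,"z":0.02,"roll":0},{"x":0,"y":0,"z":0.02,"roll":0},{"x":0,"y":0,"z":0,"roll":0},{"x":0,"y":0,"z":0,"roll":0}]'

```text
time_s: 26.08
tool_pos: [0.4616, -0.2718, 0.0509]
orientation: [[0.061, 0.998, -0.0], [0.998, -0.061, 0.0], [0.0, -0.0, -1.0]]
ft_force: [-1.1, -0.1, -2.5]
opening: 0.0178
grip_force: 40.0
```

Run:
```python
from h import *
F=[]
for i in range(4):
    get_image("top"); o=get_obs(); F.append(np.r_[o['ft_force'],o['moment']])
print(np.mean(F,0).round(2)); delta([.4618,-.2718,.0477],86.5)
```

```text
[ 0.33 -0.27 -2.09 -0.03 -0.07 -0.04]
t 26.275 tcp [ 0.4616 -0.2719  0.051 ] yaw 86.52 F [ 0.07 -0.62 -2.09] open 0.0179 grip 40.0 zaxis [-0.e+00  1.e-04 -1.e+00]
units xyz [0.002 0.004 0.065] roll 0.0
```

Emit:
move_arm --series '[{"x":0,"y":0,"z":0.02,"roll":0},{"x":0,"y":0,"z":0.02,"roll":0},{"x":0,"y":0,"z":0,"roll":0},{"x":0,"y":0,"z":0,"roll":0}]'

```text
time_s: 26.78
tool_pos: [0.4617, -0.2719, 0.0492]
orientation: [[0.061, 0.998, 0.0], [0.998, -0.061, -0.0], [-0.0, 0.0, -1.0]]
ft_force: [-1.8, 0.7, 3.0]
opening: 0.0178
grip_force: 40.0
```

```bash
cat > f.py <<'E'
from h import *
F=[]
for i in range(4):
    get_image("top"); o=get_obs(); F.append(np.r_[o['ft_force'],o['moment']])
print(np.mean(F,0).round(2)); delta([.4618,-.2718,.0477],86.5)
E
python3 f.py
```

```text
[-0.47  0.69  3.32  0.1   0.14 -0.03]
t 26.975 tcp [ 0.4617 -0.2719  0.0491] yaw 86.52 F [-0.22  0.77  2.68] open 0.0176 grip 40.0 zaxis [ 2.e-04 -0.e+00 -1.e+00]
units xyz [0.003 0.002 0.027] roll 0.0
```

Emit:
move_arm --series '[{"x":0,"y":0,"z":0.02,"roll":0},{"x":0,"y":0,"z":0.02,"roll":0},{"x":0,"y":0,"z":0,"roll":0},{"x":0,"y":0,"z":0,"roll":0}]'

```text
time_s: 27.48
tool_pos: [0.4617, -0.2719, 0.0474]
orientation: [[0.061, 0.998, 0.0], [0.998, -0.061, -0.0], [-0.0, 0.0, -1.0]]
ft_force: [-2.1, 1.0, 9.0]
opening: 0.0178
grip_force: 40.0
```

```bash
python3 f.py
```

```text
[-2.17  1.88  8.36  0.23  0.32 -0.  ]
t 27.675 tcp [ 0.4617 -0.2719  0.0474] yaw 86.52 F [-2.3   2.38  8.11] open 0.0179 grip 40.0 zaxis [ 3.e-04 -1.e-04 -1.e+00]
units xyz [ 0.003  0.002 -0.006] roll 0.0
```

Emit:
move_arm --series '[{"x":0.01,"y":-0.01,"z":0.01,"roll":0},{"x":0,"y":0,"z":0,"roll":0},{"x":0,"y":0,"z":0,"roll":0},{"x":0,"y":0,"z":0,"roll":0}]'

```text
time_s: 28.18
tool_pos: [0.4617, -0.272, 0.0471]
orientation: [[0.061, 0.998, 0.001], [0.998, -0.061, -0.001], [-0.001, 0.001, -1.0]]
ft_force: [-0.8, 0.5, 9.4]
opening: 0.0183
grip_force: 40.0
```

```bash
python3 f.py
```

```text
[-1.78 -0.23  9.24  0.11  0.28  0.  ]
t 28.375 tcp [ 0.4617 -0.272   0.0472] yaw 86.52 F [-2.23  0.16  9.34] open 0.0176 grip 40.0 zaxis [ 0.0012 -0.001  -1.    ]
units xyz [ 0.003  0.001 -0.01 ] roll 0.0
```

Emit:
move_arm --series '[{"x":0,"y":0,"z":0.003,"roll":0},{"x":0,"y":0,"z":0,"roll":0},{"x":0,"y":0,"z":0,"roll":0},{"x":0,"y":0,"z":0,"roll":0},{"x":0,"y":0,"z":0,"roll":0},{"x":0,"y":0,"z":0,"roll":0},{"x":0,"y":0,"z":0,"roll":0},{"x":0,"y":0,"z":0,"roll":0},{"x":0,"y":0,"z":0,"roll":0},{"x":0,"y":0,"z":0,"roll":0},{"x":0,"y":0,"z":0,"roll":0},{"x":0,"y":0,"z":0,"roll":0},{"x":0,"y":0,"z":0,"roll":0},{"x":0,"y":0,"z":0,"roll":0},{"x":0,"y":0,"z":0,"roll":0},{"x":0,"y":0,"z":0,"roll":0},{"x":0,"y":0,"z":0,"roll":0},{"x":0,"y":0,"z":0,"roll":0},{"x":0,"y":0,"z":0,"roll":0},{"x":0,"y":0,"z":0,"roll":0}]'

```text
time_s: 30.88
tool_pos: [0.4617, -0.2719, 0.047]
orientation: [[0.061, 0.998, 0.001], [0.998, -0.061, -0.001], [-0.001, 0.001, -1.0]]
ft_force: [-1.4, 0.9, 9.7]
opening: 0.0176
grip_force: 40.0
```

```bash
python3 f.py; python3 -c "
from workcell import sign_off, get_obs
o=get_obs(); ok=8<o['ft_force'][2]<12; print(ok, sign_off() if ok else o['ft_force'])"
```

```text
[-1.54  0.61  9.63  0.13  0.31 -0.  ]
t 31.075 tcp [ 0.4617 -0.272   0.047 ] yaw 86.52 F [-1.52  0.49  9.5 ] open 0.0175 grip 40.0 zaxis [ 0.0011 -0.0011 -1.    ]
units xyz [ 0.004  0.002 -0.013] roll 0.0
the job is handed in; nothing more can be done
True None
```

The mandarin is in the empty compartment and the lid is seated on its seal; I handed in at about 31 s with the arm still gripping and pressing it at about 9.6 N, after holding that for over 2.5 s.

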